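# Rock the tube block out of the bench shaker

## Task

Press the bench shaker's blue paddle right down until it stays down by itself, which lifts the claw off the magenta tube block. Do not pull the block straight up: grip its tab and rock it out of the two sprung rollers with its foot still in the well, first lever side up by about 8 degrees with the other side staying down, then past level to about 8 degrees the other way. Then raise it and finish holding it still and level in the gripper, over the well and about 3 cm clear of the shaker's top, the lever still down and everything else left where it is.

Things in the scene. Friction and masses are not known exactly. Their poses are not given: they have to be found in the camera images.
- shaker: white and grey bench shaker fixed to the bench, 160 mm (its x) by 195 mm (its y, from -80 to +115) by 70 mm tall. Origin: on the bench, straight below the well's centre; z up, +y points to the lever side. In its grey top is a square well 67 x 67 mm, 8 mm deep, its floor 62 mm above the bench. Roller guides beside the well reach 82 mm above the bench
- block: loose magenta tube block, 0.2 to 0.4 kg: 64 mm (x) by 56 mm (y) by 40 mm tall, plus a grip tab on top. A rounded bead along the foot of its +y and -y sides sticks out 3 mm. Origin: centre of the underside. It starts on the well floor, axes as the shaker's, with 2.5 mm play each side in y and 1.5 mm in x
- block_tab (a point): point in the middle of the block's grip tab, 63 mm above its underside. The tab is 36 mm (x) by 14 mm thick (y), rises 35 mm from the block's top (40 to 75 mm above the underside); pinch it along y
- edge_lever (a point): point on the block's underside at its lever (+y) side, 28 mm from the centre
- edge_far (a point): point on the block's underside at its other (-y) side, 28 mm from the centre
- roller_lever_mid (a point): middle of the steel roller at the well's +y rim: 10 mm thick, 36 mm long along x, its axis 71 mm above the bench, 33 mm from the well's centre. A spring of about 6 N presses it inwards over the block's foot bead. That side of the block must rise about 6 mm, against some 10 to 15 N, to slip past it; the roller then springs in under the bead
- roller_far_mid (a point): middle of the same kind of sprung roller at the well's -y rim
- plumb (a point): imaginary point fixed to the shaker, 250 mm straight above the centre of the well floor; only measures the tip of the block: its y as seen in the block's frame is 250 mm times the sine of the tip, positive with the lever side up
- lever_pad (a point): centre of the top of the blue paddle, 36 mm (x) by 34 mm (y), 8 mm thick. With the lever up it is 143 mm from the well's centre towards the shaker's +y and 114 mm above the bench; pressing moves it 34 mm down and about 8 mm outwards. Nothing is below it but the bench
- lever_claw (a point): underside of the steel claw's tip on the lever's other end. Lever up: it lies 2 mm over the block's top at its +y edge and stops that side from rising. Lever down: it stands clear outside the block's side, its top below 140 mm above the bench
- lever (a joint): keeper lever, rad: 0 up, 0.48 fully down. Axis along the shaker's x, 75 mm from the well's centre towards +y, 80 mm above the bench. Spring: about 8 N at the paddle at first, falling off; let go before 0.30 it springs back up, beyond 0.30 it snaps on to 0.48 and stays
- spare_block: teal tube block of the same shape as the magenta one (64 x 62 x 75 mm), standing on the bench; origin under its centre. Not to be moved
- burner: gas burner: blue and silver can 90 mm across with a brass pipe, 153 mm tall; origin under its centre. Not to be moved
- tube_rack: yellow test tube rack 60 x 160 x 105 mm with tubes; origin under its centre. Not to be moved
- beaker: glass beaker 68 mm across, 90 mm tall; origin under its centre. Not to be moved
- amber_bottle: amber glass bottle 66 mm across, 150 mm tall; origin under its centre. Not to be moved
- wash_bottle: white squeeze wash bottle 72 mm across, 175 mm tall with a blue spout; origin under its centre. Not to be moved
- tube_clamp: wooden test tube clamp lying flat, 150 x 32 x 12 mm; origin under its centre. Not to be moved
Not all that is in view belongs to the job. What is meant by the block is not green or yellow, and is the larger of those in its own colour.

How it is judged:
On the way, in this order (a step that is already met when the one before it is completed fails the run):
1. the lever is pressed right down (joint above 0.42) with the block still seated (value of joint lever above 0.42 rad and z of block in the frame of shaker below 0.065 m), for 0.3 s.
2. the block is tipped lever side up by more than 4.6 degrees, the other side's lower edge still within 5 mm of the well floor (y of plumb in the frame of block above 0.02 m and z of edge_far in the frame of shaker below 0.067 m), for 0.1 s.
3. the block is tipped the other way by more than 4 degrees, the lever side's lower edge no more than 18 mm above the well floor (still at the rollers) (y of plumb in the frame of block below -0.0175 m and z of edge_lever in the frame of shaker below 0.08 m), for 0.1 s.
At the end, for the whole second after the job is handed in: the gripper holds the block still (under 0.03 m/s), its underside 12 to 60 mm above the shaker's top, within 30 mm of straight over the well, level within 11 degrees, touching the shaker nowhere, with the lever still down (joint above 0.42) (z of block in the frame of shaker between 0.082 and 0.13 m and horizontal distance between block and shaker below 0.03 m and angle between block's own z axis and vertical below 0.2 rad and contact force between block and the fingers above 1 N and contact force between block and shaker below 0.3 N and linear speed of block below 0.03 m/s and value of joint lever above 0.42 rad); the arm keeps its last pose, push and grip.
It fails at once if another thing on the bench (spare block, burner, tube rack, beaker, bottles or clamp) is moved by more than 30 mm (distance of any of spare_block, burner, tube_rack, beaker, amber_bottle, wash_bottle, tube_clamp from where it was at the start of the episode above 0.03 m).
It also fails if it takes over 42 s, if anything falls off the work surface, if the arm or the gripper's body presses on something with over 40 N, if the wrist force passes 120 N, or if a joint passes its speed limit or range.

## Robot

A 6-joint arm with a two-finger parallel gripper is mounted at the origin on the work surface. World frame = base frame: x ahead of the robot, y to its left, z up, the work surface at z = 0. Lengths are in m, angles in rad, forces in N, time in s.
With the tool pointing down it reaches from about 0.325 to 0.875 m from the base axis. Payload 4.4 kg.
Tool frame: the origin (TCP) lies on the centre line of the jaws, within the pads' length; the fingertips stand 19 mm ahead of it and the grasp point (between the pads) is the TCP (arm.tip_reach is the distance from the TCP to the fingertips, in m); z points along the fingers, y is the line along which they close (so a half turn about z gives the same grasp; the last joint's range is limited). The gripper opens to 85 mm and grips with 20 to 120 N. Pads are 22 mm wide; open, the fingers measure 114 mm over their backs; the gripper's body (76 mm by 85 mm) begins 54 mm behind the grasp point. The pads swing forward as they close: fully open they stand 13 mm farther back than shut.
Start: joints at [1.046, 0.207, 1.542, -0, 1.393, -0.15], TCP at [0.211, 0.535, 0.25] pointing down, gripper open.
Joint ranges: [-2.73, 2.73], [-0.86, 2.22], [0.23, 2.46], [-1.11, 4.25], [0.08, 2.63], [-2.82, 2.82]. Speed limits (rad/s): [2.79, 2.79, 3.14, 3.14, 3.14, 3.14].

## Interface

Orientations are given as a rotation vector (axis times angle).
In Python, from plant import sensors, imaging, arm gives the robot as it stands. The module is installed in compiled form; this text tells all that it offers.
- The arm moves only by the shell command python3 -m jog 'ROWS' [FORCE]. ROWS is text: rows parted by semicolons, each of 7 numbers parted by spaces: the turn, a rotation vector about the world's x, y, z in degrees, then the shift along the world's x, y, z in mm, then the closure in counts, from 0 (fully open) to 255 (shut). A call has 1 to 10 rows; each row shifts and turns the commanded pose from where the row before left it; what a row does not reach is not made up. A row lasts 1/10 s, in which the tool goes at most 50 mm and 8.59 degrees, less where a joint would pass 70% of its speed; a pose out of reach is approached as far as the arm can. A call with a gripper value outside its range is refused whole. The fingers move at their own pace and stop on an object; FORCE is the grip in N (left out, the last holds). Time passes only in rows, so rows that do not move let the fingers close. It gives the time, the measured TCP pose, the force, the opening and the grip force at its end, in the units of the state.
- sensors.get_state(): the state, without advancing time (a new reading comes with each control period).
- imaging.camera(name): name is "side" or "top" or "wrist"; returns the picture (400x640x3 uint8, red, green, blue); there is no depth.
- imaging.calibration(name): a dict with "K" (3x3 intrinsics, pixels), "R" (3x3) and "t" (3): a world point X has camera coordinates R X + t. Camera axes: x right, y down, z forward; pixel columns grow to the right and rows downward; lengths in m; the calibration is good to about 2 mm. A picture is of the moment at which its call begins: read the wrist's pose just before it. calibration takes no time and is no camera call; for the wrist camera it gives the pose at the moment of the call.
- arm.close_job(): hands the job in; it is judged then, once.
Trained networks look in the newest picture that a camera, given by its name, has taken for a name from the list of things; names that differ only in an ending like _2 or _b are one class to them, and where a whole thing is asked for, a point or a joint stands for the part that bears it (a point fixed in the world has none). Each returns a list of dicts, best first, with "conf" (0 to 1); they miss things now and then, are a little off and sometimes report something else, mostly with a low value. They report only what shows in the picture. A call takes as long as a camera call. They do not tell look-alikes from the thing itself.
- imaging.search_frame(camera, thing): "rect" ([left, top, right, bottom] in pixels, round what is visible of it).
- imaging.silhouettes(camera, thing): "mask" (400x640 bool, what is visible of it) and "rect" ([left, top, right, bottom] in pixels, round what is visible of it).
The state is a dict: "time": time; "qpos": joint angles; "qvel": joint speeds; "tau": joint torques, N m; "tool_pos": TCP position; "ee_rot": TCP orientation; "force": force on the tool from outside, world axes, zero at the start; "wrist_torque": the same for the moment, N m; "width": finger opening in m; "gripper_force": force on a finger pad.
Only numpy, scipy, OpenCV 4.12 (cv2) and the standard library are available. Lean on these libraries where they do the work, as an engineer would, in place of code of your own. Each camera call takes 0.05 s, during which the arm holds its last target. There are 200 camera calls.

## Working session

There is one attempt and no reset: what is moved stays moved. The work goes in short steps, Python scripts to look and compute and a shell command to move; the robot and the scene stay as the last step left them, time stands still between calls to the robot, and variables do not carry over. Pictures are saved under pics/ and viewed, at most 10 in all, crops included, and the job is handed in when it is done.

```bash
mkdir -p pics; python3 - <<'E'
from plant import sensors, imaging, arm
import cv2, numpy as np
s=sensors.get_state();print(s['time'],s['tool_pos'],s['ee_rot'],s['width'],s['force'])
for c in ['side','top']:
    im=imaging.camera(c);cv2.imwrite(f'pics/{c}0.png',im[:,:,::-1])
    k=imaging.calibration(c);print(c,(-k['R'].T@k['t']).round(3),k['R'].round(2).tolist(),k['K'][0,0])
    for n in ['block','shaker','lever_pad','roller_lever_mid','lever_claw']:
        print(n,[(np.round(d['rect']).tolist(),round(d['conf'],2)) for d in imaging.search_frame(c,n)][:3])
E
```

```text
0.0 [0.21016288 0.53446364 0.24911522] [-0.58520487 -3.08584088  0.00331696] 0.08544886121089301 [-0.10404617 -0.08045255  0.47655943]
side [ 0.231 -0.579  0.966] [[0.84, -0.55, -0.02], [-0.43, -0.63, -0.65], [0.34, 0.55, -0.76]] 374.16030502623323
block [([223.0, 228.0, 252.0, 255.0], 0.88), ([337.0, 239.0, 358.0, 262.0], 0.82), ([284.0, 196.0, 309.0, 223.0], 0.65)]
shaker [([265.0, 165.0, 331.0, 250.0], 0.79), ([409.0, 290.0, 445.0, 329.0], 0.58)]
lever_pad [([281.0, 170.0, 296.0, 199.0], 0.52)]
roller_lever_mid []
lever_claw [([278.0, 168.0, 295.0, 198.0], 0.51)]
top [ 0.297 -0.044  1.554] [[0.04, -1.0, 0.0], [-0.98, -0.04, -0.21], [0.21, 0.01, -0.98]] 400.34338612252446
block [([278.0, 212.0, 302.0, 236.0], 0.87), ([268.0, 267.0, 289.0, 283.0], 0.75), ([285.0, 175.0, 301.0, 193.0], 0.53)]
shaker [([250.0, 196.0, 318.0, 254.0], 0.78)]
lever_pad [([252.0, 201.0, 287.0, 221.0], 0.73)]
roller_lever_mid [([248.0, 201.0, 284.0, 222.0], 0.24)]
lever_claw [([248.0, 199.0, 285.0, 224.0], 0.6), ([282.0, 215.0, 302.0, 238.0], 0.57)]
```

```bash
python3 - <<'E'
import cv2,numpy as np
a=cv2.imread('pics/side0.png')[130:350,180:480];b=cv2.imread('pics/top0.png')[150:310,200:400]
cv2.imwrite('pics/sidec.png',cv2.resize(a,None,fx=2.66,fy=2.66,interpolation=2));cv2.imwrite('pics/topc.png',cv2.resize(b,None,fx=3.7,fy=3.7,interpolation=2))
E
```

```text
(no output)
```

View pics/sidec.png

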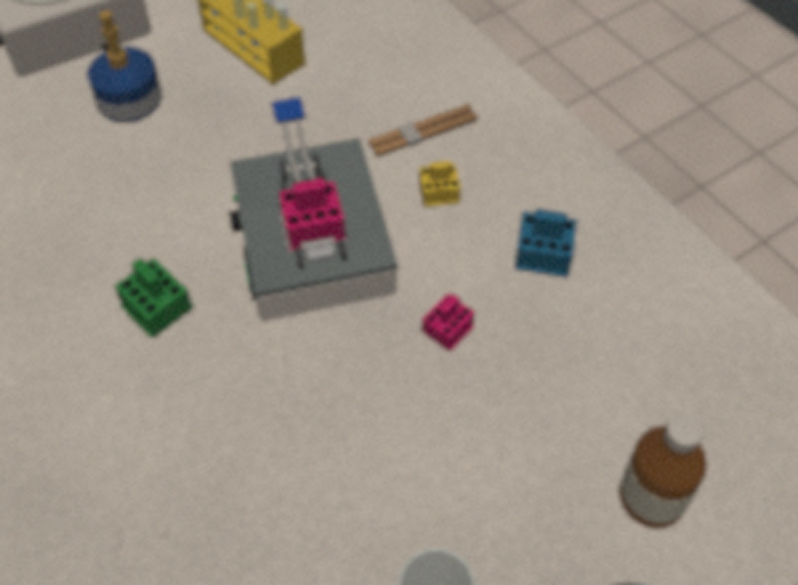

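View pics/topc.png

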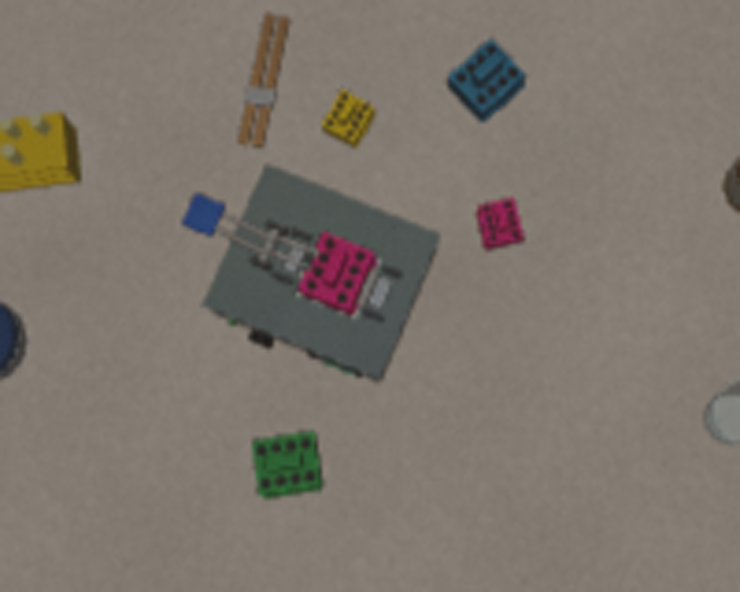

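The magenta block sits in the shaker (top-crop about (338,272)) with its smaller look-alike at (500,222). The blue paddle is at top-crop (205,215) and side-crop (289,110). The grey top's corners show in both pictures.

```bash
cat > h.py <<'E'
import numpy as np
from scipy.optimize import least_squares
def proj(k,P):
    c=np.atleast_2d(P)@k['R'].T+k['t']; u=c@k['K'].T; return u[:,:2]/u[:,2:]
def S2W(p,P):
    P=np.atleast_2d(P);c,s=np.cos(p[2]),np.sin(p[2])
    return np.c_[p[0]+c*P[:,0]-s*P[:,1],p[1]+s*P[:,0]+c*P[:,1],P[:,2]]
def fit(obs,p0):  # obs: list of (calib, pts3d shaker, pix)
    f=lambda p:np.concatenate([(proj(k,S2W(p,P))-q).ravel() for k,P,q in obs])
    r=least_squares(f,p0,loss='soft_l1');return r.x,f(r.x).reshape(-1,2)
E
python3 - <<'E'
from plant import imaging
import numpy as np
from h import *
kt,ks=imaging.calibration('top'),imaging.calibration('side')
# corners: order (-x? ) lever side upper..., shaker: +y to image left/up-left, +x = -90deg from y => image up
P=np.array([[.08,.115,.07],[.08,-.08,.07],[-.08,-.08,.07],[-.08,.115,.07],[0,.143,.114]])
qt=np.array([[268,166],[440,235],[381,381],[204,303],[205,215]])/3.7+[200,150]
qs=np.array([[362,140],[396,266],[250,292],[232,160],[289,110]])/2.66+[180,130]
for o in ([(kt,P,qt)],[(ks,P,qs)],[(kt,P,qt),(ks,P,qs)]):
    p,r=fit(o,[.5,.1,.3]);print(p.round(4),np.degrees(p[2]).round(1));print(r.round(1).tolist())
print('pad',S2W(p,[[0,.143,.114]]),'tab',S2W(p,[[0,0,.125]]))
E
```

```text
[ 0.5389  0.0447 -0.3553] -20.4
[[-0.1, -0.6], [0.6, 0.2], [-0.1, -0.1], [-0.2, 0.7], [-0.1, -0.1]]
[ 0.5396  0.0437 -0.3803] -21.8
[[-0.2, -0.4], [-0.1, 0.5], [0.2, 0.4], [-0.5, -0.0], [0.5, -0.9]]
[ 0.5394  0.0442 -0.3692] -21.2
[[0.5, -1.0], [0.9, 0.4], [-0.3, -0.1], [-0.2, 0.1], [0.3, -0.7], [-0.8, -0.7], [-0.0, 0.1], [0.4, 0.5], [-1.0, 0.2], [-0.1, -0.9]]
pad [[0.59097636 0.1776039  0.114     ]] tab [[0.53937648 0.04423804 0.125     ]]
```

```bash
python3 -m jog '0 0 0 32 -30 0 255;0 0 0 32 -30 0 255;0 0 0 32 -30 0 255;0 0 0 32 -30 0 255;0 0 0 32 -30 0 255;0 0 0 32 -30 0 255;0 0 0 32 -30 0 255;0 0 0 32 -30 0 255;0 0 0 32 -30 0 255;0 0 0 32 -30 0 255' 40
python3 -m jog '0 0 0 30 -28 -15 255;0 0 0 30 -28 -15 255;0 0 0 0 0 -10 255;0 0 0 0 0 0 255;0 0 0 0 0 0 255'
python3 - <<'E'
from plant import sensors, imaging
import cv2
s=sensors.get_state();print(s['time'],s['tool_pos'],s['ee_rot'],s['force'])
im=imaging.camera('wrist');cv2.imwrite('pics/w1.png',im[:,:,::-1])
from h import *
k=imaging.calibration('wrist')
p=[.5394,.0442,-.3692]
print(proj(k,S2W(p,[[0,.143,.114],[.018,.126,.114],[-.018,.126,.114],[0,0,.137],[.08,-.08,.07],[-.08,-.08,.07]])).round(0).tolist())
E
```

```text
time: 1.6
tool_pos: [0.5317, 0.2337, 0.2505]
ee_rot: [0.585, 3.086, 0.001]
force: [0.3, 0.1, -1.3]
width: 0.0002
gripper_force: 0.0
time: 2.1
tool_pos: [0.5898, 0.1797, 0.2101]
ee_rot: [-0.584, -3.086, -0.0]
force: [0.4, 0.7, 1.2]
width: -0.0003
gripper_force: 0.0
2.1 [0.58976272 0.17971657 0.21011157] [-5.84228508e-01 -3.08559483e+00 -1.28268449e-04] [0.43266926 0.65732684 1.24289215]
[[321.0, 215.0], [300.0, 236.0], [299.0, 193.0], [122.0, 226.0], [102.0, 278.0], [63.0, 113.0]]
```

View pics/w1.png

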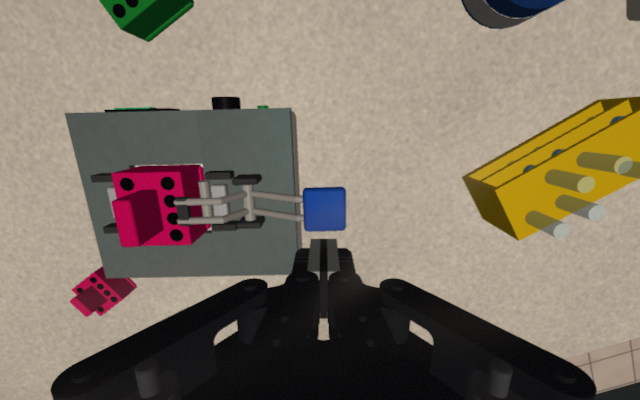

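The wrist view shows the paddle at about (324,208) and the shaker corners at (67,113), (292,108), (300,275) and (105,277). All are within a few pixels of prediction. I'll refine the fit with them.

```bash
python3 - <<'E'
from plant import imaging
import numpy as np
from h import *
k=imaging.calibration('wrist')
P=np.array([[.08,.115,.07],[.08,-.08,.07],[-.08,-.08,.07],[-.08,.115,.07],[0,.143,.114]])
qw=np.array([[300,275],[105,277],[67,113],[292,108],[324,208]])
p,r=fit([(k,P,qw)],[.54,.044,-.37]);print(p,np.degrees(p[2]));print(r.round(1).tolist())
print(S2W(p,[[0,.143,.114],[0,.151,.08],[0,0,.125]]))
E
```

```text
[ 0.53953262  0.04840492 -0.3561298 ] -20.404734582325936
[[-1.1, -1.0], [2.0, 0.3], [-0.6, -0.7], [-0.7, -0.1], [1.7, 3.0]]
[[0.5893895  0.18243212 0.114     ]
 [0.5921787  0.18993015 0.08      ]
 [0.53953262 0.04840492 0.125     ]]
```

```bash
python3 -m jog '0 0 0 0 0 -30 255;0 0 0 0 0 -30 255;0 0 0 0 0 -14 255;0 0 0 0 1 -8 255;0 0 0 1 1 -8 255;0 0 0 0 1 -8 255;0 0 0 1 1 -6 255;0 0 0 0 1 -4 255;0 0 0 0 1 -2 255;0 0 0 0 0 0 255'
```

```text
time: 3.15
tool_pos: [0.5938, 0.1852, 0.1022]
ee_rot: [0.584, 3.084, 0.001]
force: [-1.0, -0.1, 6.6]
width: 0.0002
gripper_force: 2.7
```

```bash
python3 -m jog '0 0 0 0 0 -3 255;0 0 0 0 0 -2 255;0 0 0 0 0 -1 255;0 0 0 0 0 0 255;0 0 0 0 0 0 255'
python3 -m jog '0 0 0 0 0 20 255;0 0 0 0 0 30 200;0 0 0 0 0 30 100;0 0 0 -15 -35 20 100;0 0 0 -15 -35 20 100;0 0 0 0 0 0 100'
python3 - <<'E'
from plant import sensors, imaging
import cv2
s=sensors.get_state();print(s['time'],s['tool_pos'],s['ee_rot'],s['force'],s['width'])
im=imaging.camera('wrist');cv2.imwrite('pics/w2.png',im[:,:,::-1])
from h import *
k=imaging.calibration('wrist')
p=[.5395,.0465,-.36]
print(proj(k,S2W(p,[[0,.151,.08],[-.018,-.007,.137],[.018,-.007,.137],[.018,.007,.137],[-.018,.007,.137],[.08,-.08,.07],[-.08,-.08,.07],[-.08,.115,.07],[.08,.115,.07]])).round(0).tolist())
E
```

```text
time: 3.65
tool_pos: [0.5958, 0.1861, 0.1008]
ee_rot: [0.584, 3.08, 0.005]
force: [-5.0, 0.8, 22.0]
width: -0.0
gripper_force: 9.6
time: 4.25
tool_pos: [0.5634, 0.1118, 0.2179]
ee_rot: [0.59, 3.08, -0.001]
force: [0.4, -0.3, 0.1]
width: 0.052
gripper_force: 0.0
4.25 [0.56341912 0.11181802 0.21786331] [ 5.89704920e-01  3.07984650e+00 -1.39368541e-03] [ 0.357872   -0.33589107  0.07613902] 0.052017270721225015
[[410.0, 199.0], [215.0, 200.0], [220.0, 246.0], [239.0, 245.0], [234.0, 199.0], [179.0, 275.0], [151.0, 114.0], [371.0, 109.0], [367.0, 272.0]]
```

View pics/w2.png

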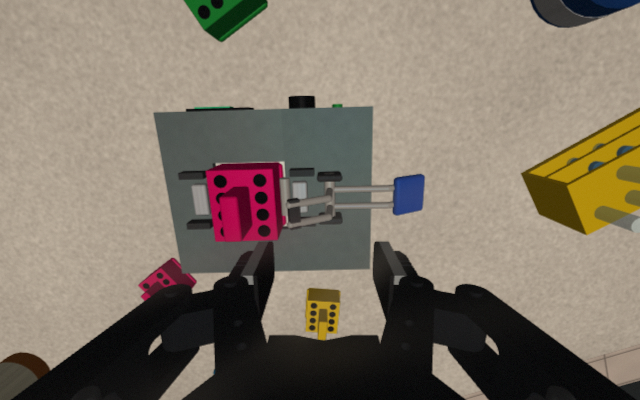

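The lever is down: the paddle has moved out to (409,194) and the claw sits outside the block at about u=290. The tab is at (230,215). I'll move over the tab with a narrower opening and check the centring.

```bash
python3 -m jog '0 0 0 -12 -31 0 160;0 0 0 -13 -32 -10 160;0 0 0 0 0 -30 160;0 0 0 0 0 -9 160;0 0 0 0 0 0 160' 110
python3 - <<'E'
from plant import sensors, imaging
import cv2
s=sensors.get_state();print(s['time'],s['tool_pos'],s['ee_rot'],s['width'])
im=imaging.camera('wrist');cv2.imwrite('pics/w3.png',im[:,:,::-1])
E
```

```text
time: 4.8
tool_pos: [0.5358, 0.0528, 0.1626]
ee_rot: [-0.583, -3.081, 0.001]
force: [-0.1, -0.2, -0.2]
width: 0.0317
gripper_force: 0.0
4.8 [0.53579388 0.05281736 0.16262894] [-5.83345959e-01 -3.08107283e+00  6.72348171e-04] 0.031678899018893716
```

View pics/w3.png

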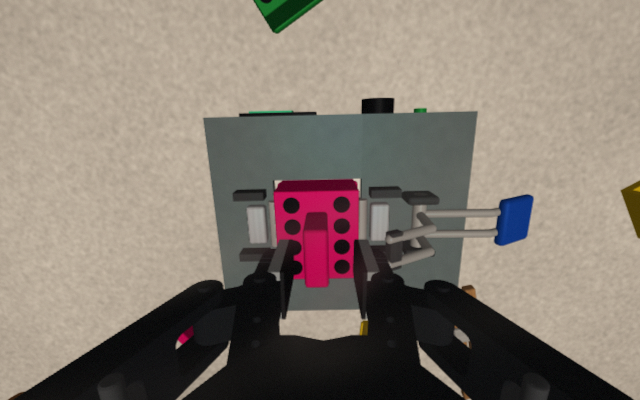

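The tab's top is centred at u≈316, about 2.5 mm to shaker -y of the finger midline (320–322). Next I'll check the position along the tab.

```bash
python3 - <<'E'
from plant import imaging
import cv2,numpy as np
from h import *
k=imaging.calibration('wrist');s=np.array([.5358,.0528])
X=np.array([.936,-.352]);Y=np.array([.352,.936])
for a,b in((0,0),(18,0),(-18,0),(0,-2.5)):
    q=s+X*a/1e3+Y*b/1e3
    print(a,b,[proj(k,[[*q,z]]).round(0).tolist() for z in(.137,.102)])
E
python3 - <<'E'
import cv2
cv2.imwrite('pics/w3c.png',cv2.resize(cv2.imread('pics/w3.png')[160:330,220:420],None,fx=3.5,fy=3.5,interpolation=2))
E
```

```text
0 0 [[[322.0, 248.0]], [[323.0, 227.0]]]
18 0 [[[323.0, 277.0]], [[323.0, 251.0]]]
-18 0 [[[322.0, 218.0]], [[322.0, 201.0]]]
0 -2.5 [[[318.0, 248.0]], [[319.0, 227.0]]]
```

View pics/w3c.png

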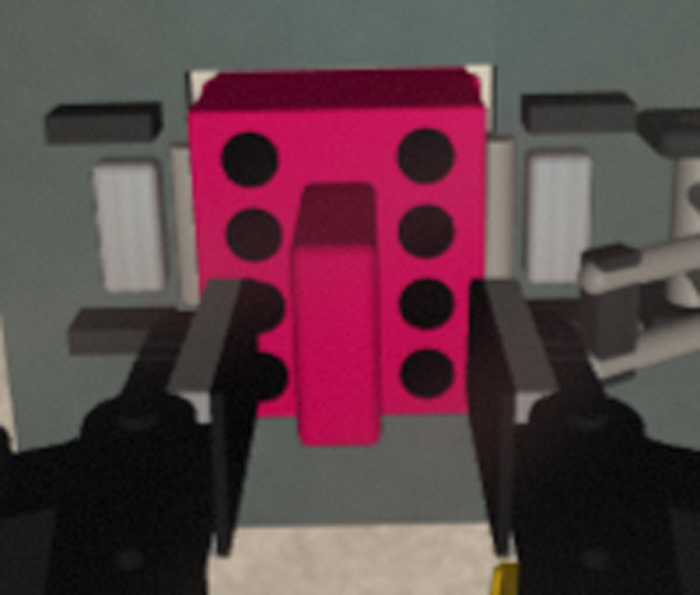

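```bash
python3 -m jog '0 0 0 4.4 -5.4 0 160;0 0 0 0 0 -15 160;0 0 0 0 0 -15 160;0 0 0 0 0 -7 160;0 0 0 0 0 0 160'
```

```text
time: 5.35
tool_pos: [0.5419, 0.0468, 0.128]
ee_rot: [-0.584, -3.086, 0.0]
force: [0.2, 0.1, -0.2]
width: 0.032
gripper_force: 0.0
```

```bash
python3 -m jog '0 0 0 0 0 0 255;0 0 0 0 0 0 255;0 0 0 0 0 0 255;0 0 0 0 0 0 255' 115
```

```text
time: 5.75
tool_pos: [0.5428, 0.0465, 0.1296]
ee_rot: [0.584, 3.084, 0.0]
force: [-0.5, -1.4, 4.2]
width: 0.0116
gripper_force: 112.6
```

```bash
python3 -m jog '2.1 -0.8 0 -0.9 -2.5 1 255;2.1 -0.8 0 -0.9 -2.5 1 255;2.1 -0.8 0 -0.9 -2.5 0.9 255;2.1 -0.8 0 -0.9 -2.5 0.8 255;0 0 0 0 0 0 255;0 0 0 0 0 0 255'
python3 - <<'E'
from plant import sensors,imaging
import numpy as np,cv2
from scipy.spatial.transform import Rotation as R
s=sensors.get_state();z=R.from_rotvec(s['ee_rot']).as_matrix()[:,2]
print('tip',np.degrees(np.arcsin(z@[.352,.936,0])),s['tool_pos'],s['force'],s['wrist_torque'],s['width'])
cv2.imwrite('pics/s4.png',cv2.resize(imaging.camera('side')[:,:,::-1][150:270,240:360],None,fx=5,fy=5,interpolation=2))
E
```

```text
time: 6.35
tool_pos: [0.5391, 0.0363, 0.133]
ee_rot: [0.579, 3.048, 0.24]
force: [0.4, -1.6, 5.8]
width: 0.0117
gripper_force: 113.5
tip 8.987373907957846 [0.5390626  0.03625997 0.13304731] [ 0.35168386 -1.57083951  5.84904945] [-0.10764279  0.15037065  0.13288256] 0.011735302518096104
```

View pics/s4.png

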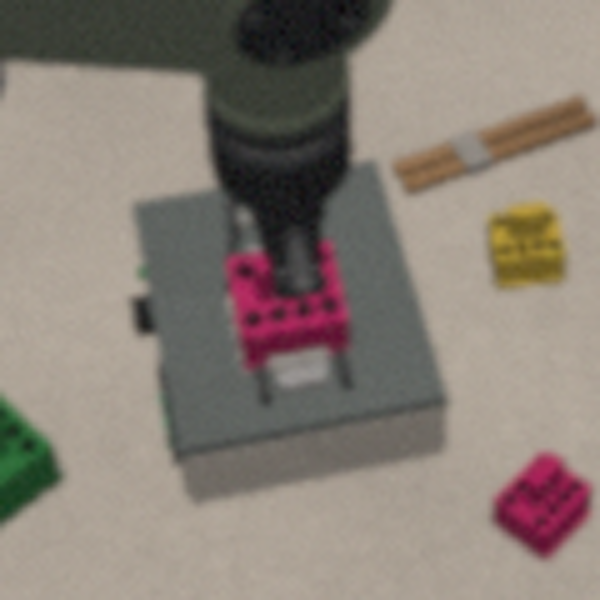

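The block is tipped 9° and still pressed on the floor (about 6 N upward on the tool), with low residual moment, so the lever bead is past its roller. Next I'll rock it the other way.

```bash
python3 -m jog '-2.1 0.8 0 0.9 2.4 1.3 255;-2.1 0.8 0 0.9 2.4 1.3 255;-2.1 0.8 0 0.9 2.4 1.3 255;-2.1 0.8 0 0.9 2.4 1.3 255;-2.1 0.8 0 0.9 2.4 1.3 255;-2.1 0.8 0 0.9 2.4 1.3 255;-2.1 0.8 0 0.9 2.4 1.3 255;-2.1 0.8 0 0.9 2.4 1.3 255;0 0 0 0 0 0 255;0 0 0 0 0 0 255'
python3 - <<'E'
from plant import sensors,imaging
import numpy as np,cv2
from scipy.spatial.transform import Rotation as R
s=sensors.get_state();z=R.from_rotvec(s['ee_rot']).as_matrix()[:,2]
print('tip',np.degrees(np.arcsin(z@[.352,.936,0])),s['tool_pos'],s['force'],s['wrist_torque'],s['width'])
cv2.imwrite('pics/s5.png',cv2.resize(imaging.camera('side')[:,:,::-1][150:270,240:360],None,fx=5,fy=5,interpolation=2))
E
```

```text
time: 7.4
tool_pos: [0.5442, 0.0546, 0.1412]
ee_rot: [-0.575, -3.047, 0.248]
force: [-0.9, -6.2, -1.5]
width: 0.012
gripper_force: 113.3
tip -9.290976118705215 [0.54419441 0.05459336 0.14121076] [-0.85444308 -6.17102231 -1.49947308] [-1.20093944  0.3079969   0.02095138] 0.01199720073654498
```

View pics/s5.png

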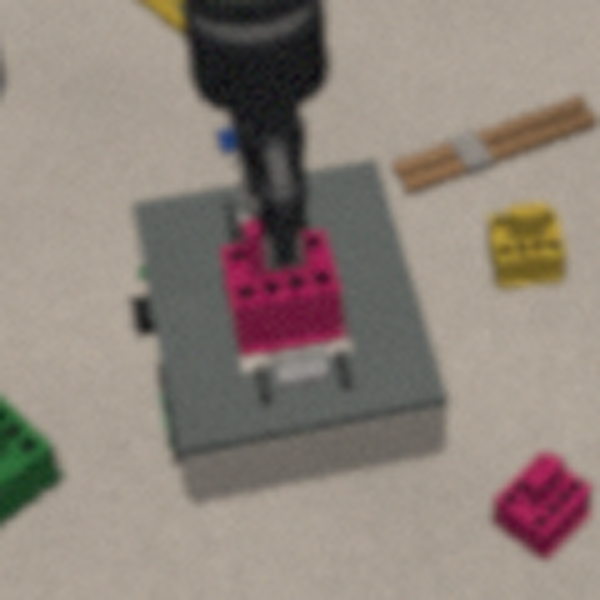

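```bash
python3 - <<'E'
from plant import sensors,imaging
import numpy as np
from h import *
from scipy.spatial.transform import Rotation as R
k=imaging.calibration('side');p=[.5395,.0470,-.36]
# block: far face corners bottom/top, given tip about x & origin position in shaker frame
C=np.array([[-.032,-.028,0],[.032,-.028,0],[-.032,-.028,.04],[.032,-.028,.04],[.032,.028,.04]])
def show(n,th,oy,oz):
    q=R.from_euler('x',th,degrees=True).apply(C)+[0,oy,oz]
    print(n,((proj(k,S2W(p,q))-[240,150])*5).round(0).astype(int).tolist())
show('seated',0,0,.062);show('+9',9,0,.0664)
s=sensors.get_state();t=s['tool_pos']-[*p[:2],0]
y=t[:2]@[.352,.936]
for h in(.063,.066):
  for th in(-9.3,-4):
    o=np.array([y,t[2]])-np.array([-np.sin(np.radians(th)),np.cos(np.radians(th))])*h
    show((h,th,o.round(4).tolist()),th,*o)
E
```

```text
seated [[240, 370], [345, 350], [234, 329], [342, 309], [324, 238]]
+9 [[240, 369], [345, 349], [236, 338], [344, 317], [325, 237]]
(0.063, -9.3, [-0.0016, 0.079]) [[237, 350], [344, 330], [230, 300], [339, 280], [321, 219]]
(0.063, -4, [0.0042, 0.0784]) [[236, 346], [342, 326], [230, 301], [339, 280], [320, 214]]
(0.066, -9.3, [-0.0021, 0.0761]) [[238, 354], [344, 333], [230, 304], [339, 284], [322, 223]]
(0.066, -4, [0.004, 0.0754]) [[237, 349], [343, 329], [230, 304], [339, 284], [321, 217]]
```

The corners match a rigid tip of about -9°, with the lever edge at about 0.073 m, below the 0.08 m limit. Now I'll raise it, then level it.

```bash
python3 -m jog '0 0 0 0 0 4 255;0 0 0 0 0 5 255;0 0 0 0 0 5 255;2.1 -0.8 0 -0.7 -1.9 4 255;2.1 -0.8 0 -0.7 -1.9 4 255;2.1 -0.8 0 -0.7 -1.9 3 255;2.1 -0.8 0 -0.7 -1.9 2 255;0 0 0 0 0 0 255;0 0 0 0 0 0 255;0 0 0 0 0 0 255'
python3 - <<'E'
from plant import sensors,imaging
import numpy as np,cv2
from scipy.spatial.transform import Rotation as R
s=sensors.get_state();z=R.from_rotvec(s['ee_rot']).as_matrix()[:,2]
print('tip',np.degrees(np.arcsin(z@[.352,.936,0])),s['tool_pos'],s['force'],s['wrist_torque'],s['width'])
a=cv2.resize(imaging.camera('side')[:,:,::-1][150:270,240:360],(400,400),interpolation=2)
b=cv2.resize(imaging.camera('wrist')[:,:,::-1][100:350,150:550],(400,250))
cv2.imwrite('pics/s6.png',np.hstack([a,np.vstack([b,np.zeros((150,400,3),np.uint8)])]))
E
```

```text
time: 8.45
tool_pos: [0.5426, 0.0487, 0.1691]
ee_rot: [-0.585, -3.086, 0.0]
force: [0.3, -0.6, -3.2]
width: 0.0121
gripper_force: 113.3
tip -0.017134661377746125 [0.54261758 0.04874445 0.16912648] [ 0.27426977 -0.58800776 -3.238863  ] [ 0.01522461 -0.02237706 -0.03148144] 0.012143321099045482
```

View pics/s6.png

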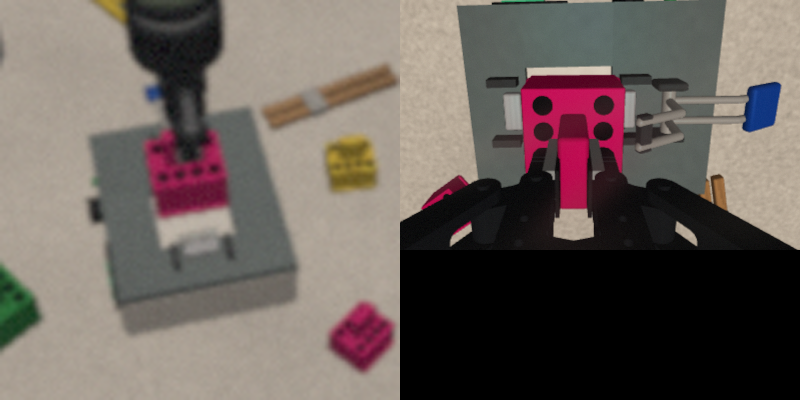

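The block is held level in the gripper, clear of the white well. The load equals its weight (3.2 N) and the paddle is still down, at (763,107) in the wrist half.

```bash
python3 -m jog '0 0 0 0 0 0 255;0 0 0 0 0 0 255;0 0 0 0 0 0 255'; python3 -c "
from plant import arm
print(arm.close_job())"
```

```text
time: 8.85
tool_pos: [0.5427, 0.0484, 0.1693]
ee_rot: [-0.585, -3.087, 0.0]
force: [0.3, -0.5, -3.0]
width: 0.0118
gripper_force: 113.3
the job is handed in; nothing more can be done
None
```

I handed the job in at 8.85 s; the hand-in returned no verdict. By my readings the lever stayed down, the block was rocked out by about +9° then -9°, and it is held level over the well, about 3.5 cm above the shaker's top.

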